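# Index the workshop turntable to its next notch and clamp it

### The job

The copper dish on the bench turntable is due at its next station. Pull the index ring up, swing the table anticlockwise (seen from above) to the very next notch of the index track and let the spring pin drop fully home there, without ever forcing the pin hard against a notch or the track. Then swing the clamp lever fully over to its stop to lock the table, leaving the other tools on the bench where they are.

Things in the scene. Friction and masses are not known exactly. Their poses are not given: they have to be found in the camera images.
- index_base: Round grey base of the bench turntable, 330 mm across, bolted down; origin on the turning axis at bench level, z up. The steel table turning on it is 200 mm across, its top 72 mm above the bench; the copper dish and toe clamps on it reach 104 mm. A radial index arm under the table carries the spring index plunger, its pin 135 mm from the axis.
- first_notch (a point): Middle of the first notch, on the pin circle (radius 135 mm), at the top of the index track, 39 mm above the bench. The track is an arc of flat steel plates 34 mm wide round the base, cut by radial notches 12.5 mm wide and 8 mm deep. The pin starts in this notch.
- turntable (a joint): Turning angle of the table, rad: 0 at the first notch, grows anticlockwise seen from above. Drag about 2 N at the pin circle. The next notch is in a sector plate clamped by hand, 0.61 to 1.03 rad beyond the first (not measured); the one 0.52 rad beyond that is not wanted. With the pin in a notch the table has 1.2 mm of play each way, then stops dead.
- ring_center (a point): Centre of the index pull ring: an upright round knurled steel grip, 36 mm in diameter, 26 mm high (79 to 105 mm above the bench with the pin home), at the outer end of the index arm. Below it: a plunger housing 24 mm in diameter, then the arm, 30 mm wide, top 56 mm above the bench. The pin, 10 mm thick with a round nose, is fixed to the ring on the same upright axis.
- index_ring (a joint): How far ring and pin are pulled up, m: 0 with the pin home in a notch, about 0.007 with its nose riding on the track, 0.014 at the upper stop. A spring pulls down, about 7 N when home, 12 N at the upper stop. Let go beside a notch, the pin rides on the track and drops by itself into the next notch it meets. Over 30 N between pin and track counts as forcing.
- clamp_knob (a point): Centre of the upright black grip, 24 mm in diameter, 56 to 97 mm above the bench, at the free end of the clamp lever outside the base, 75 mm from the lever's pivot; the bench below it is bare.
- clamp_pivot (a point): Point on the upright pivot axis of the clamp lever, at the height of the grip's centre, 78 mm above the bench; the lever's hub and bracket below it end at 69 mm.
- clamp_lever (a joint): Angle of the clamp lever, rad: 0 fully slack, grows clockwise seen from above to its stop at 1.05, where a brass shoe is pressed on the table's rim. It stays where it is left; it takes about 5 N at the grip, up to 8 N near the stop.

How it is judged:
By the outcome, as a careful person would: the job done as asked, in the order asked, and still so for the second after the job is handed in, with the robot touching nothing.
It also fails if it takes over 58 s, if anything falls off the work surface, if the arm or the gripper's body presses on something with over 40 N, if the wrist force passes 120 N, or if a joint passes its speed limit or range.

### The arm

A 7-joint arm with a two-finger parallel gripper is mounted at the origin on the work surface. World frame = base frame: x ahead of the robot, y to its left, z up, the work surface at z = 0. Lengths are in m, angles in rad, forces in N, time in s.
With the tool pointing down it reaches from about 0.425 to 1.025 m from the base axis. Payload 3.6 kg.
Tool frame: the origin (TCP) lies at the very end of the fingers, on their centre line; the grasp point (between the pads) lies 19 mm behind it (robot.grasp_offset is the x of the grasp point in the tool frame, in m); x points along the fingers, y is the direction in which the jaws open and shut, and the axes are right-handed (so a half turn about x gives the same grasp; the last joint's range is limited). The gripper opens to 85 mm and grips with 20 to 120 N. Pads are 22 mm wide; open, the fingers measure 114 mm over their backs; the gripper's body (76 mm by 85 mm) begins 54 mm behind the grasp point. The pads swing forward as they close: fully open they stand 13 mm farther back than shut.
Start: joints at [-1.393, 0.591, 0.048, 1.609, -0.033, 0.943, -0.034], TCP at [0.194, 0.699, 0.231] pointing down, gripper open.
Joint ranges: [-2.69, 2.69], [-0.47, 2.24], [-1.27, 1.36], [0.19, 2.51], [-1.53, 4.68], [0.08, 2.07], [-3.09, 3.09]. Speed limits (rad/s): [2.57, 2.57, 3.14, 3.14, 3.14, 3.14, 3.14].

### API

Orientations are given as a unit quaternion [w, x, y, z].
In Python, from cell import sensors, viewer, job_done, robot gives the robot as it stands. The module is installed in compiled form; this text tells all that it offers.
- The arm moves only by the tool apply_moves, never from a script. Its argument "plan" is one flat list of numbers, 4 for each row, row after row: the shift along the tool's x, y, z in cm, then the turn about the tool's x in degrees. In form: [tx, ty, tz, yaw, tx, ty, tz, yaw, ...]. A call has 1 to 8 rows; each row shifts and turns the pose as measured when the row begins, along the tool's axes as they then stand; what a row does not reach is not made up. A row lasts 1/12 s, in which the tool goes at most 41.7 mm and 7.16 degrees, less where a joint would pass 70% of its speed; a pose out of reach is approached as far as the arm can. A call with a gripper value outside its range is refused whole. "jaw" is the gripper's target within -1 to 1 (shut at 1, half-way at 0, fully open at -1), set as the call begins (left out, the last holds). The fingers move at their own pace and stop on an object; the grip force is fixed at half the most. Time passes only in rows, so rows that do not move let the fingers close. It gives the time, the measured TCP pose, the force and the opening at its end, in the units of the state.
- sensors.get_obs(): the state, without advancing time (a new reading comes with each control period).
- viewer.snapshot(name): name is "scene" or "top" or "wrist"; returns a dict with "pixels" (400x640x3 uint8, blue, green, red), "K" (3x3 intrinsics, pixels), "distortion" ([k1, k2, p1, p2, k3] as OpenCV has them; the pictures are not rectified), "cam_to_world" (4x4, takes a point from camera to world coordinates); the wrist camera has in their place "hand_eye" (4x4, takes a point from camera to tool coordinates, whose origin is the TCP and whose axes are the tool frame's). Camera axes: x right, y down, z forward; pixel columns grow to the right and rows downward; lengths in m; the calibration is good to about 2 mm. A picture is of the moment at which its call begins: read the wrist's pose just before it. There is no depth.
- job_done(): hands the job in, once; it reports no verdict.
The state is a dict: "clock": time; "joint_positions": joint angles; "joint_velocities": joint speeds; "joint_torque": joint torques, N m; "tcp_pos": TCP position; "orientation": TCP orientation; "force": force on the tool from outside, world axes, zero at the start; "wrist_torque": the same for the moment, N m; "grip_width": finger opening in m.
Only numpy, scipy, OpenCV 4.12 (cv2) and the standard library are available. Lean on these libraries where they do the work, as an engineer would, in place of code of your own. Each camera call takes 0.05 s, during which the arm holds its last target. There are 200 camera calls.

## Working session

There is one attempt and no reset: what is moved stays moved. The work goes in short steps, Python scripts to look and compute and a tool call to move; the robot and the scene stay as the last step left them, time stands still between calls to the robot, and variables do not carry over. Pictures are saved under pics/ and viewed, about 8 in all and at most 12, crops included, and the job is handed in when it is done.

Besides the shell and the picture viewer there is one more tool, called by a JSON object that holds its "fn" and its "kwargs", one argument or row to a line. apply_moves: Moves the arm, as the interface text tells. Its arguments: {"type":"object","properties":{"plan":{"type":"array","items":{"type":"number"}},"jaw":{"type":"number"}},"required":["plan"]}

```bash
mkdir -p pics; python3 - <<'E'
from cell import sensors, viewer
import cv2,numpy as np,pickle
o=sensors.get_obs();print({k:np.round(v,3) for k,v in o.items()})
d={}
for n in("scene","top"):
    s=viewer.snapshot(n);d[n]=s;cv2.imwrite(f"pics/{n}0.png",s["pixels"]);print(n,s["K"],s["distortion"],s["cam_to_world"])
pickle.dump(d,open("s0.pkl","wb"))
E
```

```text
{'clock': np.float64(0.0), 'joint_positions': array([-1.394,  0.592,  0.048,  1.61 , -0.033,  0.943, -0.034]), 'joint_velocities': array([-0.   , -0.   , -0.002,  0.001,  0.   ,  0.   , -0.001]), 'joint_torque': array([-1.0000e-03, -5.4869e+01,  1.5470e+00, -1.9812e+01,  9.0000e-03,
        9.0000e-03, -0.0000e+00]), 'tcp_pos': array([0.194, 0.698, 0.23 ]), 'orientation': array([ 0.701,  0.095,  0.701, -0.096]), 'force': array([ 0.007, -0.812,  0.565]), 'wrist_torque': array([ 0.044, -0.   ,  0.01 ]), 'grip_width': np.float64(0.085)}
scene [[427.28452379   0.         314.29411745]
 [  0.         427.28452379 202.13869068]
 [  0.           0.           1.        ]] [-0.10673612  0.          0.          0.          0.        ] [[-0.68482068  0.43589733 -0.58396418  0.95176543]
 [ 0.72859303  0.39511837 -0.55949412  0.32168197]
 [-0.01314702 -0.80862537 -0.58817698  0.48246741]
 [ 0.          0.          0.          1.        ]]
top [[473.93140593   0.         320.31654133]
 [  0.         473.93140593 206.31989725]
 [  0.           0.           1.        ]] [0.03280707 0.         0.         0.         0.        ] [[-0.01684003 -0.98121769  0.19216725  0.39956433]
 [-0.99953185  0.01161059 -0.02830674 -0.06374527]
 [ 0.0255439  -0.19255397 -0.98095386  0.84831474]
 [ 0.          0.          0.          1.        ]]
```

View pics/top0.png

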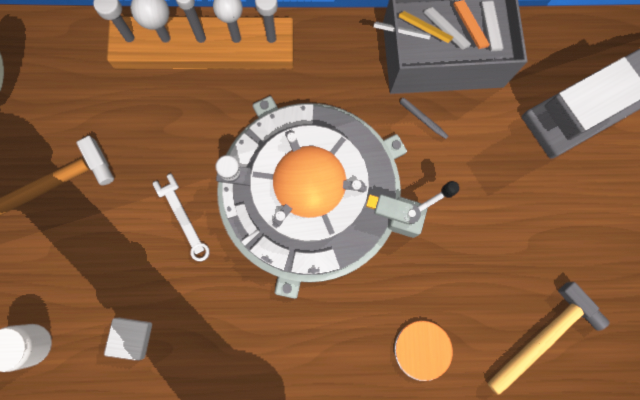

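View pics/scene0.png

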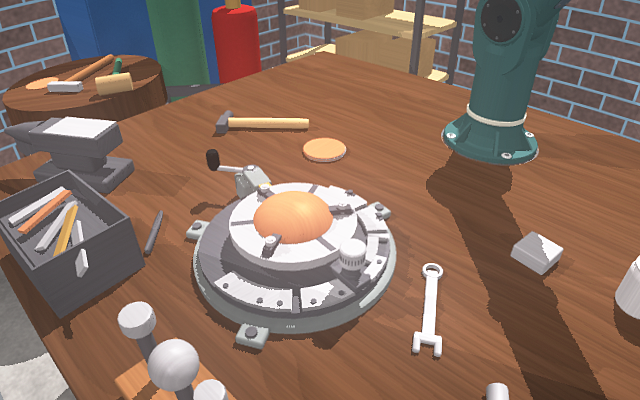

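The top view shows the base centred near (310,190), the ring at (228,168), and the lever's pivot at (412,213) with its knob at (450,189). Anticlockwise takes the ring down and to the right in this image. I'll enlarge the track.

```bash
cat > h.py <<'E'
import numpy as np,cv2,pickle
d=pickle.load(open("s0.pkl","rb"))
def world(px,z,s):
    s=d[s] if isinstance(s,str) else s
    p=cv2.undistortPoints(np.float64([[px]]),s["K"],s["distortion"])[0,0]
    T=s["cam_to_world"];v=T[:3,:3]@[p[0],p[1],1];return T[:3,3]+v*(z-T[2,3])/v[2]
def pix(P,s):
    s=d[s] if isinstance(s,str) else s
    T=np.linalg.inv(s["cam_to_world"]);c=T[:3,:3]@P+T[:3,3]
    return cv2.projectPoints(c.reshape(1,3),np.zeros(3),np.zeros(3),s["K"],s["distortion"])[0].ravel()
E
python3 - <<'E'
import cv2
from h import *
i=d["top"]["pixels"];a=cv2.resize(i[95:305,205:325],None,fx=2.8,fy=2.8,interpolation=cv2.INTER_CUBIC)
b=cv2.resize(i[95:305,325:475],None,fx=2.8,fy=2.8,interpolation=cv2.INTER_CUBIC)
cv2.imwrite("pics/top_c.png",np.hstack([a,b]))
E
```

```text
(no output)
```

View pics/top_c.png

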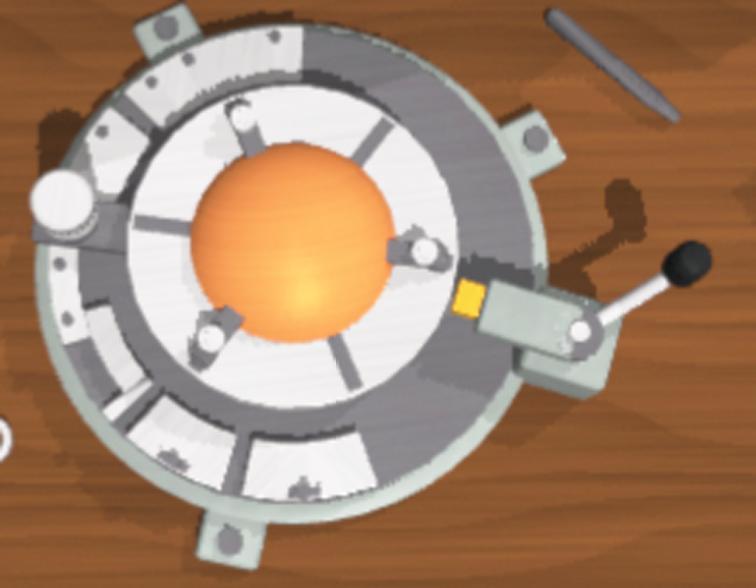

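```bash
python3 - <<'E'
from h import *
c=lambda u,v:(205+u/2.8,95+v/2.8)
C=world(c(292,247),.072,"top");print("C",C)
C2=[world(c(*p),.072,"top") for p in((127,247),(458,247),(292,85),(292,410))];print(np.round(C2,4))
R=world(c(62,200),.105,"top");print("ring",R,np.linalg.norm((R-C)[:2]))
K=world(c(690,262),.097,"top");P=world(c(580,331),.078,"top");print("knob",K,"piv",P,np.linalg.norm((K-P)[:2]))
a0=np.arctan2(*(R-C)[1::-1])
for p in((138,402),(120,420),(150,390),(240,460),(235,490),(245,437)):
    w=world(c(*p),.039,"top");print(p,w.round(4),np.linalg.norm((w-C)[:2]),np.arctan2(*(w-C)[1::-1])-a0)
print("scene reproj ring top, C, knob",pix(R,"scene"),pix(C,"scene"),pix(K,"scene"))
# ring/knob in scene
print(world((352,245),.105,"scene"),world((212,154),.097,"scene"))
# polar unwrap of track at z=.039
th=np.arange(-.3,1.75,.004);r=np.arange(.105,.17,.0005)
m=np.array([[pix(np.array([C[0]+q*np.cos(a0+t),C[1]+q*np.sin(a0+t),.039]),"top") for t in th] for q in r],np.float32)
i=cv2.remap(d["top"]["pixels"],m[...,0],m[...,1],cv2.INTER_CUBIC)
i=cv2.resize(i,(780,300))
ms=np.array([[pix(np.array([C[0]+q*np.cos(a0+t),C[1]+q*np.sin(a0+t),.039]),"scene") for t in th] for q in r],np.float32)
j=cv2.resize(cv2.remap(d["scene"]["pixels"],ms[...,0],ms[...,1],cv2.INTER_CUBIC),(780,290))
for k in np.arange(-.3,1.75,.1):
    x=int((k+.3)/2.05*780);cv2.line(i,(x,0),(x,12 if abs(k)>.01 else 30),(0,0,255),1);cv2.line(j,(x,0),(x,12),(0,0,255),1)
cv2.imwrite("pics/polar.png",np.vstack([i,j]))
E
```

```text
C [ 0.59152811 -0.06822568  0.072     ]
[[ 0.5925  0.0306  0.072 ]
 [ 0.5905 -0.1684  0.072 ]
 [ 0.6942 -0.0695  0.072 ]
 [ 0.493  -0.067   0.072 ]]
ring [0.61259791 0.06420165 0.105     ] 0.13409299715201986
knob [ 0.57378841 -0.30044251  0.097     ] piv [ 0.53701417 -0.23811352  0.078     ] 0.07236883288740807
(138, 402) [0.5032 0.0268 0.039 ] 0.12972612094678826 0.9063667071698196
(120, 420) [0.4924 0.0376 0.039 ] 0.1450310320645217 0.9106066475373418
(150, 390) [0.5105 0.0196 0.039 ] 0.1194692061959567 0.9029213436528722
(240, 460) [ 0.467  -0.0352  0.039 ] 0.12886227291748012 1.4695652599095668
(235, 490) [ 0.4489 -0.0321  0.039 ] 0.1470800037881247 1.48060083019355
(245, 437) [ 0.4809 -0.0383  0.039 ] 0.11461549757250307 1.4646337809287926
scene reproj ring top, C, knob [351.81670332 244.211764  ] [293.89849842 215.41813398] [213.36877827 149.44146702]
[0.61364596 0.06536923 0.105     ] [ 0.58580716 -0.28801578  0.097     ]
```

View pics/polar.png

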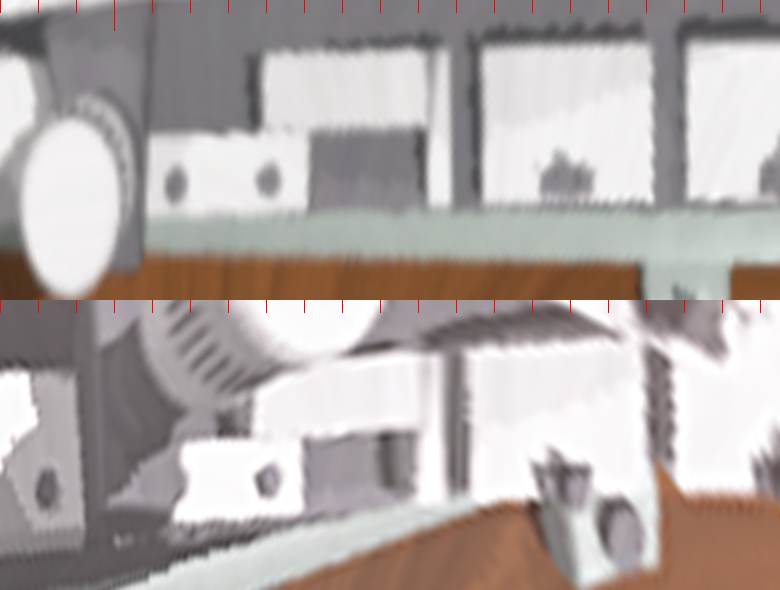

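The polar strips read the same from both cameras. Two offset half-width plates leave no full-width gap before 0.8 rad. The next true notch is at about 0.91 rad (x≈466 top strip, 456 scene strip), and the unwanted one is at about 1.45. Next I'll plan the approach.

```bash
cat >> h.py <<'E'
from scipy.spatial.transform import Rotation as Ro
C=np.array([.5915,-.0682]);A0=1.413
def ax(o): q=o["orientation"];return Ro.from_quat([q[1],q[2],q[3],q[0]]).as_matrix()
def plan(o,target,ydir):
    M=ax(o);dl=M.T@(np.array(target)-o["tcp_pos"])*100
    y=M.T@np.array([*ydir,0.]);an=np.degrees(np.arctan2(y[2],y[1]));an=(an+90)%180-90
    print("tcp",np.round(o["tcp_pos"],4),"toolx",M[:,0].round(3),"tooly",M[:,1].round(3),"toolz",M[:,2].round(3))
    print("shift cm",dl.round(2),"yaw deg",round(an,2),"force",o["force"].round(2),"w",round(float(o["grip_width"]),4),"q7",o["joint_positions"][6].round(2),"t",o["clock"])
def rd(a): return np.array([np.cos(a),np.sin(a)])
def tg(a): return np.array([-np.sin(a),np.cos(a)])
E
python3 - <<'E'
from h import *; from cell import sensors
o=sensors.get_obs()
plan(o,[.613,.0645,.19],tg(A0))
E
```

```text
tcp [0.1937 0.6979 0.2302] toolx [-0.    -0.002 -1.   ] tooly [ 0.267  0.964 -0.002] toolz [ 0.964 -0.267  0.   ]
shift cm [  4.13 -49.81  57.34] yaw deg 83.53 force [ 0.29  0.59 -0.26] w 0.0854 q7 -0.03 t 0.1
```

{"fn": "apply_moves", "kwargs": {
  "plan": [0, -2.5, 2.9, 0, 0, -2.5, 2.9, 0, 0, -2.5, 2.9, 0, 0, -2.5, 2.9, 0, 0, -2.5, 2.9, 0, 0, -2.5, 2.9, 0, 0, -2.5, 2.9, 0, 0, -2.5, 2.9, 0],
  "jaw": -1
}}

```text
clock: 0.77
tcp_pos: [0.3588, 0.4434, 0.2238]
orientation: [0.698, 0.087, 0.705, -0.088]
force: [-0.0, -0.5, 0.7]
grip_width: 0.0854
```

{"fn": "apply_moves", "kwargs": {
  "plan": [0, -2.5, 2.9, 0, 0, -2.5, 2.9, 0, 0, -2.5, 2.9, 0, 0, -2.5, 2.9, 0, 0, -2.5, 2.9, 0, 0, -2.5, 2.9, 0, 0, -2.5, 2.9, 0, 0, -2.5, 2.9, 0]
}}

```text
clock: 1.43
tcp_pos: [0.5388, 0.1774, 0.2203]
orientation: [0.697, 0.085, 0.706, -0.088]
force: [0.8, 1.4, -0.1]
grip_width: 0.0853
```

{"fn": "apply_moves", "kwargs": {
  "plan": [0, 0, 0, 7, 0, 0, 0, 7, 0, 0, 0, 7, 0, 0, 0, 7, 0, 0, 0, 7, 0, 0, 0, 7, 0, 0, 0, 7, 0, 0, 0, 7]
}}

```text
clock: 2.1
tcp_pos: [0.5449, 0.1574, 0.2182]
orientation: [0.572, 0.408, 0.576, -0.419]
force: [0.2, -1.1, -0.2]
grip_width: 0.0854
```

```bash
python3 - <<'E'
from h import *; from cell import sensors
plan(sensors.get_obs(),[.613,.0645,.19],tg(A0))
E
```

```text
tcp [0.5449 0.1574 0.2182] toolx [-0.014 -0.01  -1.   ] tooly [ 0.949  0.316 -0.017] toolz [ 0.316 -0.949  0.005]
shift cm [ 2.82  3.57 10.95] yaw deg 27.47 force [ 0.19 -1.05 -0.16] w 0.0854 q7 0.18 t 2.1
```

{"fn": "apply_moves", "kwargs": {
  "plan": [0.5, 0.75, 2.2, 0, 0.5, 0.75, 2.2, 0, 0.5, 0.75, 2.2, 0, 0.5, 0.75, 2.2, 0, 0.5, 0.75, 2.2, 0]
}}

```text
clock: 2.52
tcp_pos: [0.6124, 0.0711, 0.1902]
orientation: [0.571, 0.404, 0.58, -0.416]
force: [0.3, 0.4, -0.8]
grip_width: 0.0853
```

{"fn": "apply_moves", "kwargs": {
  "plan": [0, 0, 0, 7, 0, 0, 0, 7, 0, 0, 0, 7, 0, 0, 0, 6.5, 0, 0, 0, 0]
}}

```text
clock: 2.93
tcp_pos: [0.6142, 0.0614, 0.1871]
orientation: [-0.454, -0.532, -0.458, 0.55]
force: [0.7, -0.2, -0.5]
grip_width: 0.0854
```

```bash
cat > w.py <<'E'
from h import *; from cell import sensors,viewer
import sys
def wrist(name):
    o=sensors.get_obs();s=viewer.snapshot("wrist")
    T=np.eye(4);T[:3,:3]=ax(o);T[:3,3]=o["tcp_pos"];s["cam_to_world"]=T@s["hand_eye"]
    pickle.dump(s,open(name+".pkl","wb"));cv2.imwrite(f"pics/{name}.png",s["pixels"]);return o,s
E
python3 - <<'E'
from w import *
o,s=wrist("w1")
plan(o,[.613,.0645,.19],tg(A0))
print("pred ring",pix(np.array([.6126,.0642,.105]),s),"C",pix(np.array([*C,.072]),s),s["cam_to_world"].round(3))
E
```

```text
tcp [0.6142 0.0614 0.1871] toolx [-0.023 -0.012 -1.   ] tooly [ 0.985 -0.17  -0.02 ] toolz [-0.17  -0.985  0.015]
shift cm [-0.29 -0.17 -0.28] yaw deg -0.72 force [ 0.7  -0.23 -0.52] w 0.0854 q7 -0.0 t 2.9333
pred ring [317.57278697 207.77107408] C [319.87053596 314.81391424] [[ 0.985 -0.153 -0.076  0.632]
 [-0.169 -0.93  -0.327  0.144]
 [-0.02   0.335 -0.942  0.328]
 [ 0.     0.     0.     1.   ]]
```

View pics/w1.png

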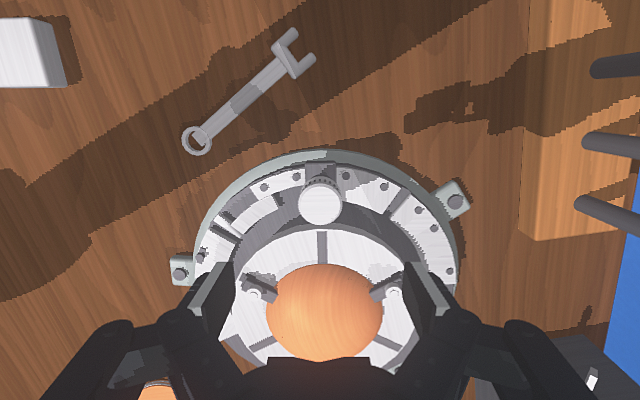

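The wrist view shows the ring top at (320,206), against a prediction of (318,208), so they agree to about 1 mm. The fingers straddle it tangentially. I'll descend and cage the ring loosely.

{"fn": "apply_moves", "kwargs": {
  "plan": [1.5, 0, -0.2, 0, 1.5, 0, -0.2, 0, 1.5, 0, 0, 0, 1.5, 0, 0, 0, 1.5, 0, 0, 0]
}}

```text
clock: 3.4
tcp_pos: [0.6161, 0.0664, 0.1128]
orientation: [-0.461, -0.529, -0.463, 0.542]
force: [0.3, -0.7, 1.0]
grip_width: 0.0853
```

```bash
python3 - <<'E'
from w import *
o,s=wrist("w2")
plan(o,[.6135,.0648,.075],tg(1.407))
print("pred ring top c,l,r",[pix(np.array([.6135,.0648,.105])+np.r_[k*tg(1.407),0],s).round(1) for k in(0,.018,-.018)])
E
```

```text
tcp [0.6161 0.0664 0.1128] toolx [-0.015 -0.009 -1.   ] tooly [ 0.989 -0.147 -0.013] toolz [-0.147 -0.989  0.011]
shift cm [ 3.79 -0.18  0.15] yaw deg 0.94 force [ 0.3  -0.68  0.96] w 0.0853 q7 0.06 t 3.4
pred ring top c,l,r [array([314.1, 259.7]), array([282.8, 259. ]), array([345.3, 260.4])]
```

View pics/w2.png

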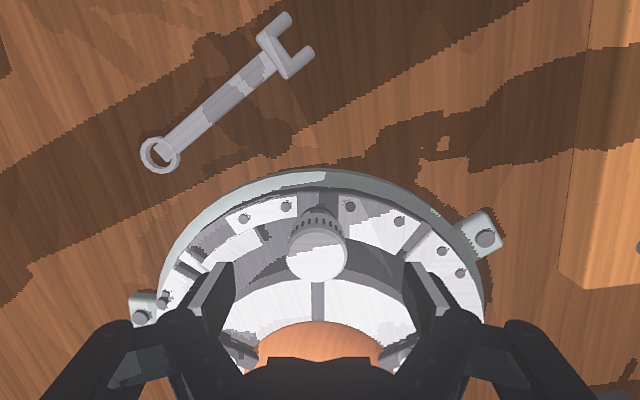

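The ring top is at (316,259) between the pads (inner edges at about 232 and 406), which puts it about 1 mm to the -y side of the tool. I'll go down and cage it.

{"fn": "apply_moves", "kwargs": {
  "plan": [1.3, 0, 0.1, 0, 1.3, -0.1, 0.1, 0, 0.9, 0, 0, 0, 0.3, 0, 0, 0]
}}

```text
clock: 3.78
tcp_pos: [0.6114, 0.0654, 0.0706]
orientation: [-0.462, -0.525, -0.467, 0.541]
force: [0.6, 0.1, -0.4]
grip_width: 0.0854
```

{"fn": "apply_moves", "kwargs": {
  "plan": [0, 0, 0, 0, 0, 0, 0, 0, 0, 0, 0, 0, 0, 0, 0, 0, 0, 0, 0, 0],
  "jaw": 0
}}

```text
clock: 4.2
tcp_pos: [0.6127, 0.0659, 0.0723]
orientation: [-0.463, -0.525, -0.468, 0.539]
force: [-0.0, -0.2, -0.0]
grip_width: 0.0426
```

```bash
python3 - <<'E'
from w import *
plan(sensors.get_obs(),[.6142,.0648,.075],tg(1.407))
E
```

```text
tcp [0.6127 0.0659 0.0723] toolx [-0.019 -0.007 -1.   ] tooly [ 0.991 -0.133 -0.018] toolz [-0.133 -0.991  0.01 ]
shift cm [-0.27  0.16  0.09] yaw deg 1.74 force [-0.03 -0.23 -0.01] w 0.0426 q7 0.1 t 4.2
```

{"fn": "apply_moves", "kwargs": {
  "plan": [-0.1, 0.15, 0, 1.5, 0, 0, 0, 0]
}}

```text
clock: 4.37
tcp_pos: [0.615, 0.0658, 0.0744]
orientation: [-0.456, -0.533, -0.46, 0.545]
force: [0.0, 0.1, 1.3]
grip_width: 0.0429
```

{"fn": "apply_moves", "kwargs": {
  "plan": [0, 0.1, 0, 0, 0, 0, 0, 0]
}}

```text
clock: 4.53
tcp_pos: [0.6166, 0.0657, 0.075]
orientation: [-0.456, -0.533, -0.46, 0.545]
force: [0.3, 0.1, 0.1]
grip_width: 0.0427
```

{"fn": "apply_moves", "kwargs": {
  "plan": [0, 0.1, 0, 0, 0, 0, 0, 0]
}}

```text
clock: 4.7
tcp_pos: [0.6175, 0.0656, 0.0749]
orientation: [-0.456, -0.533, -0.46, 0.545]
force: [-0.3, 0.7, 0.1]
grip_width: 0.0426
```

{"fn": "apply_moves", "kwargs": {
  "plan": [0, 0.1, 0, 0, 0, 0, 0, 0]
}}

```text
clock: 4.87
tcp_pos: [0.6176, 0.0656, 0.0747]
orientation: [-0.455, -0.532, -0.46, 0.545]
force: [0.4, 0.0, 0.4]
grip_width: 0.0423
```

{"fn": "apply_moves", "kwargs": {
  "plan": [0, 0.1, 0, 0, 0, 0, 0, 0]
}}

```text
clock: 5.03
tcp_pos: [0.6178, 0.0656, 0.0745]
orientation: [-0.455, -0.532, -0.461, 0.546]
force: [-1.2, -0.3, 0.7]
grip_width: 0.0425
```

{"fn": "apply_moves", "kwargs": {
  "plan": [0, 0.1, 0, 0, 0, 0, 0, 0]
}}

```text
clock: 5.2
tcp_pos: [0.6182, 0.0656, 0.0744]
orientation: [-0.454, -0.531, -0.461, 0.546]
force: [0.3, 0.0, 0.2]
grip_width: 0.0424
```

{"fn": "apply_moves", "kwargs": {
  "plan": [0, 0.1, 0, 0]
}}

```text
clock: 5.28
tcp_pos: [0.6187, 0.0655, 0.0743]
orientation: [-0.454, -0.531, -0.462, 0.546]
force: [-2.1, 0.5, 1.6]
grip_width: 0.0425
```

{"fn": "apply_moves", "kwargs": {
  "plan": [0, -0.3, 0, 0, 0, -0.3, 0, 0, 0, -0.1, 0, 0]
}}

```text
clock: 5.53
tcp_pos: [0.6131, 0.0663, 0.0746]
orientation: [-0.455, -0.532, -0.461, 0.546]
force: [-1.3, -0.9, -0.3]
grip_width: 0.0427
```

{"fn": "apply_moves", "kwargs": {
  "plan": [0, -0.1, 0, 0, 0, -0.1, 0, 0]
}}

```text
clock: 5.7
tcp_pos: [0.6122, 0.0664, 0.0748]
orientation: [-0.456, -0.533, -0.46, 0.545]
force: [2.3, 0.2, -0.9]
grip_width: 0.0426
```

{"fn": "apply_moves", "kwargs": {
  "plan": [0, -0.1, 0, 0, 0, -0.1, 0, 0]
}}

```text
clock: 5.87
tcp_pos: [0.612, 0.0665, 0.0751]
orientation: [-0.457, -0.534, -0.459, 0.544]
force: [2.1, 0.1, -2.0]
grip_width: 0.0429
```

{"fn": "apply_moves", "kwargs": {
  "plan": [0, 0.2, 0.05, 0, 0, 0.1, 0.05, 0, 0, 0, 0, 0]
}}

```text
clock: 6.12
tcp_pos: [0.6141, 0.065, 0.0751]
orientation: [-0.457, -0.533, -0.459, 0.544]
force: [-0.1, 0.4, 0.2]
grip_width: 0.0431
```

{"fn": "apply_moves", "kwargs": {
  "plan": [0, 0, 0, 0, 0, 0, 0, 0, 0, 0, 0, 0],
  "jaw": 0.3
}}

```text
clock: 6.37
tcp_pos: [0.6146, 0.065, 0.0755]
orientation: [-0.457, -0.534, -0.459, 0.544]
force: [0.2, -0.3, 0.6]
grip_width: 0.0348
```

{"fn": "apply_moves", "kwargs": {
  "plan": [0, 0, 0, 0, 0, 0, 0, 0, 0, 0, 0, 0]
}}

```text
clock: 6.62
tcp_pos: [0.6146, 0.0649, 0.0755]
orientation: [-0.457, -0.534, -0.459, 0.544]
force: [0.1, -0.5, -0.5]
grip_width: 0.0341
```

{"fn": "apply_moves", "kwargs": {
  "plan": [0, 0, 0, 0, 0, 0, 0, 0],
  "jaw": 1
}}

```text
clock: 6.78
tcp_pos: [0.6146, 0.0649, 0.0755]
orientation: [-0.457, -0.534, -0.459, 0.544]
force: [0.3, 0.2, 0.5]
grip_width: 0.0347
```

{"fn": "apply_moves", "kwargs": {
  "plan": [-0.3, 0, 0, 0, -0.3, 0, 0, 0, -0.2, 0, 0, 0]
}}

```text
clock: 7.03
tcp_pos: [0.6144, 0.065, 0.0812]
orientation: [-0.458, -0.533, -0.459, 0.544]
force: [2.7, 0.1, -9.3]
grip_width: 0.0346
```

{"fn": "apply_moves", "kwargs": {
  "plan": [-0.25, 0, 0, 0, -0.25, 0, 0, 0, -0.15, 0, 0, 0]
}}

```text
clock: 7.28
tcp_pos: [0.6141, 0.0649, 0.0863]
orientation: [-0.458, -0.532, -0.459, 0.545]
force: [2.4, 0.0, -11.4]
grip_width: 0.0346
```

{"fn": "apply_moves", "kwargs": {
  "plan": [-0.1, 0, 0, 0, 0, 0, 0, 0]
}}

```text
clock: 7.45
tcp_pos: [0.6141, 0.065, 0.0872]
orientation: [-0.459, -0.532, -0.459, 0.545]
force: [2.4, -0.9, -10.9]
grip_width: 0.0341
```

```bash
python3 - <<'E'
from w import *
plan(sensors.get_obs(),[.6142,.0648,.086],tg(1.407))
E
```

```text
tcp [0.6141 0.065  0.0872] toolx [-0.014 -0.012 -1.   ] tooly [ 0.987 -0.159 -0.012] toolz [-0.158 -0.987  0.014]
shift cm [0.12 0.02 0.01] yaw deg 0.27 force [  2.36  -0.91 -10.94] w 0.0341 q7 0.07 t 7.45
```

{"fn": "apply_moves", "kwargs": {
  "plan": [0, -0.3, 0, -1.25, 0, -0.6, 0.01, -2.5, 0, -0.6, 0.01, -2.5, 0, -0.6, 0.01, -2.5]
}}

```text
clock: 7.78
tcp_pos: [0.593, 0.0663, 0.0871]
orientation: [-0.5, -0.494, -0.5, 0.506]
force: [2.4, -0.6, -10.6]
grip_width: 0.0344
```

```bash
cat > st.py <<'E'
from w import *
o=sensors.get_obs();M=ax(o);p=o["tcp_pos"]-[*C,0];a=np.arctan2(p[1],p[0])
print("ang",round(a-1.407,4),"r",np.hypot(*p[:2]).round(4),"z",p[2].round(4),"yawerr deg",np.degrees(np.arctan2(*(-M[:2,1])[::-1])-a-np.pi/2).round(2),"F rad,tan,z",(o["force"][:2]@rd(a)).round(1),(o["force"][:2]@tg(a)).round(1),o["force"][2].round(1),"w",o["grip_width"].round(4),"t",o["clock"].round(2),"q7",o["joint_positions"][6].round(2),"toolx",M[:,0].round(3))
E
python3 st.py
```

```text
Traceback (most recent call last):
  File "st.py", line 3, in <module>
    print("ang",round(a-1.407,4),"r",np.hypot(*p[:2]).round(4),"z",p[2].round(4),"yawerr deg",np.degrees(np.arctan2(*(-M[:2,1])[::-1])-a-np.pi/2).round(2),"F rad,tan,z",(o["force"][:2]@rd(a)).round(1),(o["force"][:2]@tg(a)).round(1),o["force"][2].round(1),"w",o["grip_width"].round(4),"t",o["clock"].round(2),"q7",o["joint_positions"][6].round(2),"toolx",M[:,0].round(3))
                                                                                                                                                                                                                                                                    ^^^^^^^^^^^^^^^^^^^^^
AttributeError: 'float' object has no attribute 'round'
```

{"fn": "apply_moves", "kwargs": {
  "plan": [0, -0.6, 0.01, -2.5, 0, -0.6, 0.01, -2.5, 0, -0.6, 0.01, -2.5, 0, -0.6, 0.01, -2.5, 0, -0.6, 0.01, -2.5, 0, -0.6, 0.01, -2.5, 0, -0.6, 0.01, -2.5]
}}

```text
clock: 8.37
tcp_pos: [0.5503, 0.0585, 0.0886]
orientation: [0.575, 0.407, 0.574, -0.418]
force: [3.3, -0.1, -11.4]
grip_width: 0.0343
```

```bash
sed -i 's/\.round(\([0-9]\))/.__round__(\1)/g; s/M\[:,0\].__round__(3)/np.round(M[:,0],3)/' st.py; python3 st.py
```

```text
ang 0.4778 r 0.1333 z 0.0886 yawerr deg -359.38 F rad,tan,z -1.1 -3.1 -11.4 w 0.0343 t 8.37 q7 0.42 toolx [-0.008 -0.014 -1.   ]
```

{"fn": "apply_moves", "kwargs": {
  "plan": [0.1, -0.6, 0, -2.5, 0.05, -0.6, 0, -2.5, 0.05, -0.6, 0, -2.5, 0, -0.6, 0, -2.5, 0, -0.6, 0.01, -2.5, 0, -0.6, 0.01, -2.5, 0, 0, 0, 0]
}}

```text
clock: 8.95
tcp_pos: [0.5165, 0.0406, 0.089]
orientation: [0.627, 0.323, 0.625, -0.334]
force: [3.0, -0.6, -12.9]
grip_width: 0.0346
```

```bash
python3 st.py; python3 - <<'E'
from w import *
s=viewer.snapshot("top")
th=np.arange(.3,1.75,.004);r=np.arange(.105,.17,.0005);a0=1.407
m=np.array([[pix(np.array([C[0]+q*np.cos(a0+t),C[1]+q*np.sin(a0+t),.039]),s) for t in th] for q in r],np.float32)
i=cv2.resize(cv2.remap(s["pixels"],m[...,0],m[...,1],cv2.INTER_CUBIC),(780,250))
o,w=wrist("w3")
cv2.imwrite("pics/w3.png",np.vstack([i,cv2.resize(w["pixels"][140:400,80:560],(640,347)).copy() if 0 else cv2.copyMakeBorder(w["pixels"][100:400],0,0,0,140,0)]))
for t in(.75,.9,1.0): print(t,pix(np.array([*(C+.15*rd(a0+t)),.039]),w)-[0,100]+[0,250])
E
```

```text
ang 0.767 r 0.1321 z 0.089 yawerr deg -359.91 F rad,tan,z -2.2 -2.2 -12.9 w 0.0346 t 8.95 q7 0.63 toolx [-0.005 -0.014 -1.   ]
0.75 [321.98847724 353.27094174]
0.9 [289.51663838 354.90895849]
1.0 [268.45916516 358.51830098]
```

View pics/w3.png

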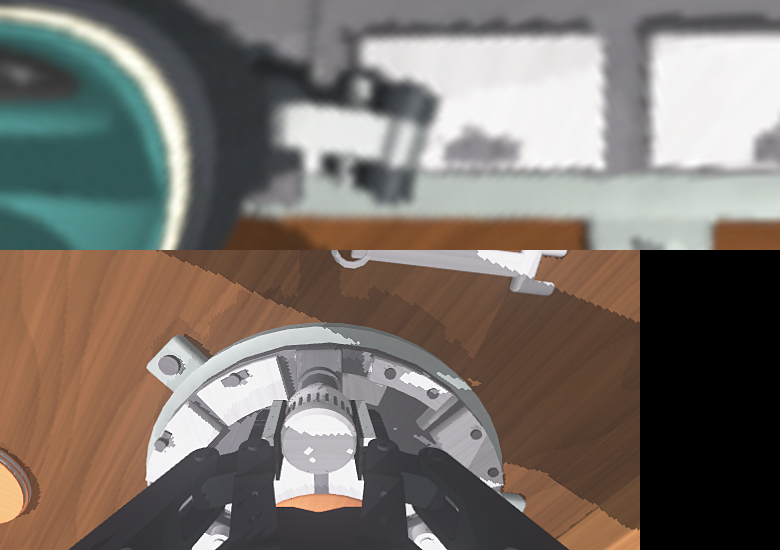

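The wrist view shows the arm at the outer edge of the near plate, the ring held in the pads at (320,440) and the wanted notch just under the arm's leading edge. I'll lower the pin to just above the track and loosen the jaws.

{"fn": "apply_moves", "kwargs": {
  "plan": [0.2, 0, 0, 0, 0.2, 0, 0, 0, 0, 0, 0, 0]
}}

```text
clock: 9.3
tcp_pos: [0.5172, 0.0411, 0.085]
orientation: [0.626, 0.324, 0.625, -0.335]
force: [0.4, -1.1, -10.5]
grip_width: 0.0344
```

{"fn": "apply_moves", "kwargs": {
  "plan": [0.1, 0, 0, 0, 0, 0, 0, 0]
}}

```text
clock: 9.47
tcp_pos: [0.5173, 0.0412, 0.0838]
orientation: [0.626, 0.324, 0.625, -0.335]
force: [-0.1, -1.1, -9.4]
grip_width: 0.0347
```

```bash
python3 st.py
```

```text
ang 0.7601 r 0.1322 z 0.0838 yawerr deg -359.71 F rad,tan,z -0.8 0.7 -9.4 w 0.0347 t 9.47 q7 0.63 toolx [-0.006 -0.015 -1.   ]
```

{"fn": "apply_moves", "kwargs": {
  "plan": [0, 0, 0, 0, 0, 0, 0, 0, 0, 0, 0, 0, 0, 0, 0, 0],
  "jaw": 0.02
}}

```text
clock: 9.8
tcp_pos: [0.5178, 0.0418, 0.0861]
orientation: [0.625, 0.326, 0.625, -0.336]
force: [-0.0, -0.4, -0.0]
grip_width: 0.0418
```

{"fn": "apply_moves", "kwargs": {
  "plan": [-0.1, -0.2, -0.1, 0, 0, -0.2, -0.1, 0]
}}

```text
clock: 9.97
tcp_pos: [0.5142, 0.0414, 0.0882]
orientation: [0.625, 0.327, 0.624, -0.336]
force: [0.0, -0.9, -0.6]
grip_width: 0.0418
```

```bash
python3 st.py
```

```text
ang 0.7779 r 0.1341 z 0.0882 yawerr deg -361.03 F rad,tan,z -0.7 0.5 -0.6 w 0.0418 t 9.97 q7 0.63 toolx [-0.005 -0.012 -1.   ]
```

{"fn": "apply_moves", "kwargs": {
  "plan": [0.2, -0.1, 0, -0.4, 0.2, -0.1, 0, -0.4, 0.1, -0.1, 0, -0.4]
}}

```text
clock: 10.22
tcp_pos: [0.5141, 0.0407, 0.0844]
orientation: [0.631, 0.321, 0.626, -0.327]
force: [1.5, -0.2, 0.3]
grip_width: 0.0418
```

{"fn": "apply_moves", "kwargs": {
  "plan": [0, -0.2, 0, -0.8, 0, -0.2, 0, -0.8]
}}

```text
clock: 10.38
tcp_pos: [0.5143, 0.04, 0.0845]
orientation: [0.638, 0.313, 0.629, -0.315]
force: [4.6, 4.0, -3.4]
grip_width: 0.0417
```

{"fn": "apply_moves", "kwargs": {
  "plan": [0, -0.2, 0, -0.8, 0, -0.2, 0, -0.8]
}}

```text
clock: 10.55
tcp_pos: [0.5146, 0.0394, 0.0845]
orientation: [0.645, 0.304, 0.632, -0.303]
force: [4.5, 2.4, -2.7]
grip_width: 0.0415
```

```bash
python3 st.py
```

```text
ang 0.7839 r 0.1323 z 0.0845 yawerr deg -356.37 F rad,tan,z -0.7 -5.0 -2.7 w 0.0415 t 10.55 q7 0.7 toolx [ 0.016 -0.007 -1.   ]
```

Pushing stalls at about 5 N. The pin's leading edge is at about 0.80 rad, where the half-width plate meets the full-width strip (0.82), so it is resting against a step. I won't force it. I'll back off, re-grip, lift over the step and release on the short strip before the notch.

{"fn": "apply_moves", "kwargs": {
  "plan": [0, 0.2, 0, 1, 0, 0.2, 0, 1, 0, 0.1, -0.1, 1, 0, 0, 0, 0]
}}

```text
clock: 10.88
tcp_pos: [0.5137, 0.0418, 0.0834]
orientation: [0.633, 0.32, 0.626, -0.323]
force: [0.6, 0.1, 0.3]
grip_width: 0.0423
```

```bash
python3 st.py
```

```text
ang 0.7792 r 0.1347 z 0.0834 yawerr deg -359.37 F rad,tan,z -0.3 -0.6 0.3 w 0.0423 t 10.88 q7 0.65 toolx [ 0.007 -0.008 -1.   ]
```

{"fn": "apply_moves", "kwargs": {
  "plan": [0, 0.2, 0, 0, 0, 0.2, 0, 0, 0, 0, 0, 0]
}}

```text
clock: 11.13
tcp_pos: [0.5151, 0.0433, 0.083]
orientation: [0.632, 0.319, 0.627, -0.325]
force: [-0.8, -0.2, 0.3]
grip_width: 0.0418
```

```bash
python3 st.py
```

```text
ang 0.7641 r 0.1352 z 0.083 yawerr deg -358.58 F rad,tan,z 0.3 0.8 0.3 w 0.0418 t 11.13 q7 0.65 toolx [ 0.003 -0.01  -1.   ]
```

{"fn": "apply_moves", "kwargs": {
  "plan": [0, 0.15, 0, 0, 0, 0, 0, 0]
}}

```text
clock: 11.3
tcp_pos: [0.5162, 0.0442, 0.0829]
orientation: [0.632, 0.319, 0.627, -0.325]
force: [-0.8, -0.5, -0.4]
grip_width: 0.0414
```

{"fn": "apply_moves", "kwargs": {
  "plan": [0, 0, 0, 0, 0, 0, 0, 0, 0, 0, 0, 0, 0, 0, 0, 0],
  "jaw": 1
}}

```text
clock: 11.63
tcp_pos: [0.5151, 0.0435, 0.0834]
orientation: [0.631, 0.319, 0.628, -0.325]
force: [-0.5, -0.2, 0.3]
grip_width: 0.0344
```

{"fn": "apply_moves", "kwargs": {
  "plan": [-0.2, 0, 0, 0, -0.2, 0, 0, 0]
}}

```text
clock: 11.8
tcp_pos: [0.5151, 0.0435, 0.0861]
orientation: [0.631, 0.319, 0.628, -0.325]
force: [1.4, 0.2, -12.2]
grip_width: 0.0344
```

```bash
python3 st.py
```

```text
ang 0.7639 r 0.1353 z 0.0861 yawerr deg -358.59 F rad,tan,z -0.6 -1.2 -12.2 w 0.0344 t 11.8 q7 0.65 toolx [ 0.    -0.011 -1.   ]
```

{"fn": "apply_moves", "kwargs": {
  "plan": [0, -0.4, 0, -1.6, 0, -0.4, 0, -1.6, 0, -0.3, 0, -1.5, 0, 0, 0, 0]
}}

```text
clock: 12.13
tcp_pos: [0.5053, 0.0357, 0.0845]
orientation: [0.645, 0.29, 0.642, -0.298]
force: [1.4, -1.1, -10.2]
grip_width: 0.0344
```

```bash
python3 st.py
```

```text
ang 0.8563 r 0.135 z 0.0845 yawerr deg -358.77 F rad,tan,z -1.7 -0.4 -10.2 w 0.0344 t 12.13 q7 0.71 toolx [-0.    -0.012 -1.   ]
```

{"fn": "apply_moves", "kwargs": {
  "plan": [0, 0, 0, 0, 0, 0, 0, 0, 0, 0, 0, 0, 0, 0, 0, 0],
  "jaw": 0.02
}}

```text
clock: 12.47
tcp_pos: [0.505, 0.0357, 0.0865]
orientation: [0.645, 0.29, 0.642, -0.297]
force: [0.3, 0.9, 0.4]
grip_width: 0.0416
```

```bash
python3 st.py; python3 - <<'E'
from w import *
o,s=wrist("w4")
p=o["tcp_pos"]
u=lambda z:pix(np.array([*(C+.135*rd(1.407+.8563)),z]),s).round(1)
print("ring top pred home/riding",u(.105),u(.112), "dia px home/riding",[np.linalg.norm(pix(np.array([*(C+.135*rd(2.263)+.018*tg(2.263)),z]),s)-pix(np.array([*(C+.135*rd(2.263)-.018*tg(2.263)),z]),s)).round(1) for z in(.105,.112)])
c=s["pixels"][150:350,200:440];cv2.imwrite("pics/w4.png",cv2.resize(c,None,fx=3,fy=3,interpolation=cv2.INTER_CUBIC))
E
```

```text
ang 0.8583 r 0.1352 z 0.0865 yawerr deg -358.82 F rad,tan,z 0.5 -0.8 0.4 w 0.0416 t 12.47 q7 0.72 toolx [-0.001 -0.011 -1.   ]
ring top pred home/riding [318.3 283.5] [318.2 292.3] dia px home/riding [np.float64(73.6), np.float64(77.1)]
```

View pics/w4.png

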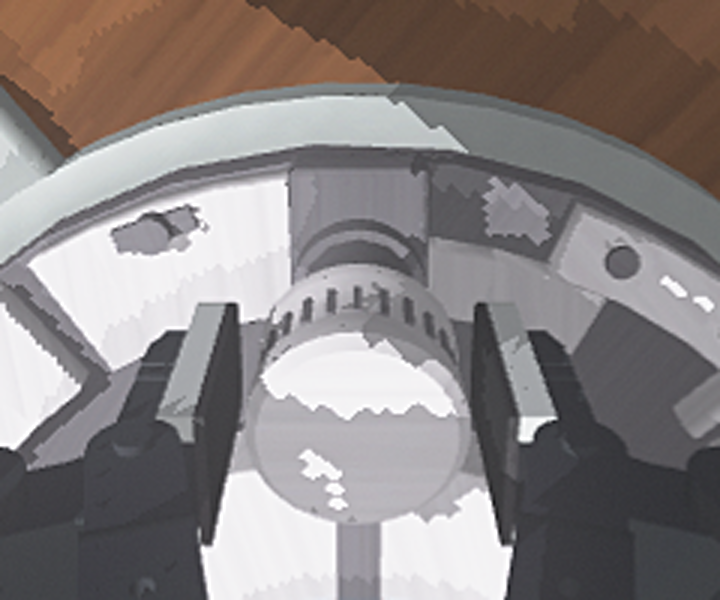

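The ring top is at image (319,293), which matches the riding height, so the pin is on the strip. Now I'll push gently toward the notch.

{"fn": "apply_moves", "kwargs": {
  "plan": [0.2, -0.2, 0, -0.8, 0.2, -0.2, 0, -0.8, 0, -0.1, 0, -0.4]
}}

```text
clock: 12.77
tcp_pos: [0.5032, 0.0334, 0.0833]
orientation: [0.652, 0.278, 0.646, -0.283]
force: [2.6, 2.0, -2.1]
grip_width: 0.0419
```

{"fn": "apply_moves", "kwargs": {
  "plan": [0, -0.2, 0, -0.5, 0, -0.2, 0, -0.5]
}}

```text
clock: 12.93
tcp_pos: [0.5035, 0.0329, 0.0834]
orientation: [0.656, 0.273, 0.648, -0.275]
force: [3.7, 3.0, -4.0]
grip_width: 0.0418
```

```bash
python3 st.py
```

```text
ang 0.8802 r 0.1341 z 0.0834 yawerr deg -356.58 F rad,tan,z -0.1 -4.8 -4.0 w 0.0418 t 12.93 q7 0.76 toolx [ 0.01  -0.007 -1.   ]
```

{"fn": "apply_moves", "kwargs": {
  "plan": [0, -0.35, 0, 0]
}}

```text
clock: 13.02
tcp_pos: [0.5027, 0.0322, 0.0834]
orientation: [0.658, 0.273, 0.647, -0.273]
force: [3.8, 4.7, -3.9]
grip_width: 0.042
```

{"fn": "apply_moves", "kwargs": {
  "plan": [0, -0.35, 0, 0]
}}

```text
clock: 13.1
tcp_pos: [0.5011, 0.0308, 0.0834]
orientation: [0.658, 0.273, 0.647, -0.271]
force: [1.2, 2.7, -0.7]
grip_width: 0.042
```

```bash
python3 st.py
```

```text
ang 0.9038 r 0.1341 z 0.0834 yawerr deg -357.64 F rad,tan,z 1.1 -2.7 -0.7 w 0.042 t 13.1 q7 0.77 toolx [ 0.015 -0.004 -1.   ]
```

{"fn": "apply_moves", "kwargs": {
  "plan": [0, -0.3, 0, -0.8]
}}

```text
clock: 13.18
tcp_pos: [0.4987, 0.0289, 0.0834]
orientation: [0.66, 0.267, 0.649, -0.266]
force: [0.4, 0.6, -0.3]
grip_width: 0.042
```

{"fn": "apply_moves", "kwargs": {
  "plan": [0, -0.25, 0, -0.8]
}}

```text
clock: 13.27
tcp_pos: [0.4966, 0.0268, 0.0834]
orientation: [0.662, 0.262, 0.652, -0.261]
force: [1.0, 1.6, 0.2]
grip_width: 0.0422
```

```bash
python3 st.py
```

```text
ang 0.9488 r 0.1343 z 0.0834 yawerr deg -358.44 F rad,tan,z 0.5 -1.9 0.2 w 0.0422 t 13.27 q7 0.8 toolx [ 0.014 -0.004 -1.   ]
```

{"fn": "apply_moves", "kwargs": {
  "plan": [0, -0.15, 0, -0.5]
}}

```text
clock: 13.35
tcp_pos: [0.4957, 0.0258, 0.0834]
orientation: [0.664, 0.259, 0.653, -0.258]
force: [3.9, 5.8, -4.2]
grip_width: 0.0419
```

{"fn": "apply_moves", "kwargs": {
  "plan": [0, -0.15, 0, -0.5]
}}

```text
clock: 13.43
tcp_pos: [0.4959, 0.0256, 0.0835]
orientation: [0.666, 0.256, 0.653, -0.254]
force: [4.7, 6.2, -5.8]
grip_width: 0.0421
```

```bash
python3 st.py; python3 - <<'E'
from w import *
o,s=wrist("w5")
for t in(.9,.92,.94):
  print(t,[pix(np.array([*(C+.135*rd(1.407+t)),z]),s).round(1) for z in(.105,.112)])
c=s["pixels"][150:350,200:440];cv2.imwrite("pics/w5.png",cv2.resize(c,None,fx=3,fy=3,interpolation=cv2.INTER_CUBIC))
E
```

```text
ang 0.9588 r 0.1339 z 0.0835 yawerr deg -357.83 F rad,tan,z 1.0 -7.7 -5.8 w 0.0421 t 13.43 q7 0.81 toolx [ 0.018 -0.003 -1.   ]
0.9 [array([335.1, 286.1]), array([336.1, 295.2])]
0.92 [array([329.5, 285.7]), array([330.2, 294.8])]
0.94 [array([323.9, 285.4]), array([324.3, 294.5])]
```

View pics/w5.png

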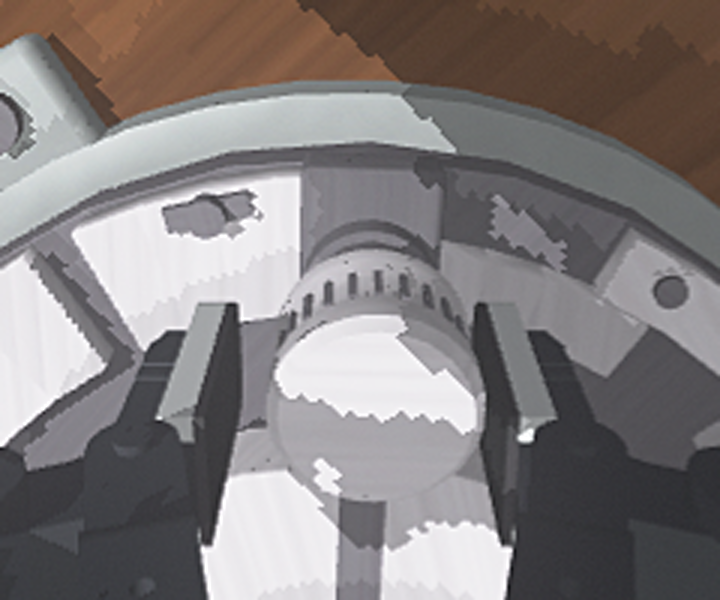

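The ring top is now at image (325.5,286). That matches the home height (285.5) at about 0.93 rad, and its apparent size shrank from 72.7 to 69 px. So the pin has dropped, and the 7.7 N is the play stop. I'll back off, open and rise.

{"fn": "apply_moves", "kwargs": {
  "plan": [0, 0.2, 0, 0, 0, 0.2, 0, 0, 0, 0, 0, 0],
  "jaw": -0.3
}}

```text
clock: 13.73
tcp_pos: [0.4959, 0.0266, 0.0833]
orientation: [0.664, 0.255, 0.655, -0.255]
force: [-0.5, 0.3, 0.2]
grip_width: 0.0553
```

{"fn": "apply_moves", "kwargs": {
  "plan": [-2, 0, 0, 0, -3, 0, 0, 0, -3, 0, 0, 0, -3, 0, 0, 0]
}}

```text
clock: 14.07
tcp_pos: [0.4862, 0.0234, 0.1901]
orientation: [0.657, 0.251, 0.661, -0.261]
force: [1.0, -1.0, 0.1]
grip_width: 0.0555
```

```bash
python3 - <<'E'
from w import *
P=np.array([.537,-.238]);K=np.array([.574,-.3004])
o=sensors.get_obs();print(o["joint_positions"].round(2))
plan(o,[.60,-.32,.18],(K-P)/np.linalg.norm(K-P))
E
```

```text
[-0.27  0.36  0.16  2.17 -0.08  0.62  0.77]
tcp [0.4862 0.0234 0.1901] toolx [-0.011 -0.01  -1.   ] tooly [ 0.675  0.738 -0.015] toolz [ 0.738 -0.675 -0.001]
shift cm [  1.23 -17.64  31.57] yaw deg -73.12 force [ 1.02 -0.98  0.1 ] w 0.0555 q7 0.77 t 14.0667
```

```bash
python3 - <<'E'
from w import *
P=np.array([.537,-.238]);K=np.array([.574,-.3004]);r=(K-P)/np.linalg.norm(K-P)
plan(sensors.get_obs(),[.574,-.30,.18],[-r[1],r[0]])
E
```

```text
tcp [0.4862 0.0234 0.1901] toolx [-0.011 -0.01  -1.   ] tooly [ 0.675  0.738 -0.015] toolz [ 0.738 -0.675 -0.001]
shift cm [  1.24 -17.92  28.31] yaw deg 16.88 force [ 1.02 -0.98  0.1 ] w 0.0555 q7 0.77 t 14.0667
```

{"fn": "apply_moves", "kwargs": {
  "plan": [0, -1.8, 2.9, 0, 0, -1.8, 2.9, 0, 0, -1.8, 2.9, 0, 0, -1.8, 2.9, 0, 0, -1.8, 2.9, 0, 0, -1.8, 2.9, 0, 0, -1.8, 2.9, 0, 0, -1.8, 2.9, 0]
}}

```text
clock: 14.73
tcp_pos: [0.5597, -0.2416, 0.198]
orientation: [0.658, 0.247, 0.664, -0.254]
force: [0.9, 0.1, -0.3]
grip_width: 0.0558
```

{"fn": "apply_moves", "kwargs": {
  "plan": [0, -1.8, 2.9, 0, 0, -1.8, 2.9, 0, 0, 0, 0, 6, 0, 0, 0, 6, 0, 0, 0, 5, 0, 0, 0, 0]
}}

```text
clock: 15.23
tcp_pos: [0.5703, -0.3281, 0.1961]
orientation: [0.606, 0.348, 0.615, -0.364]
force: [-0.1, -0.1, 0.6]
grip_width: 0.0557
```

```bash
python3 - <<'E'
from w import *
P=np.array([.537,-.238]);K=np.array([.574,-.3004]);r=(K-P)/np.linalg.norm(K-P)
o,s=wrist("w6");plan(o,[.574,-.30,.16],[-r[1],r[0]])
print(pix(np.array([*K,.097]),s),pix(np.array([*P,.078]),s))
E
```

```text
tcp [ 0.5703 -0.3281  0.1961] toolx [-0.023 -0.013 -1.   ] tooly [ 0.87   0.492 -0.026] toolz [ 0.492 -0.87   0.   ]
shift cm [ 3.56  1.8  -2.27] yaw deg -1.18 force [-0.14 -0.14  0.56] w 0.0557 q7 1.12 t 15.2333
[341.25469534 180.37281619] [340.58669669  89.19246271]
```

View pics/w6.png

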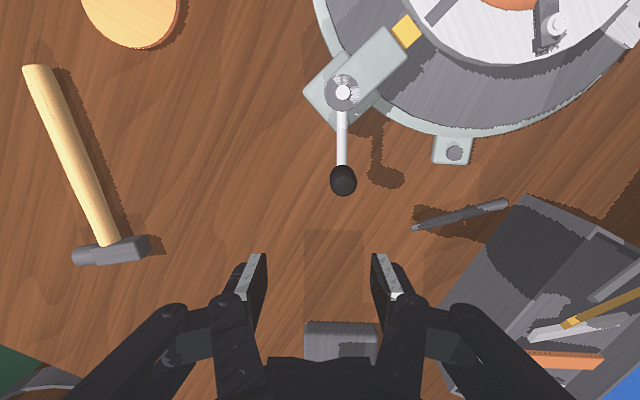

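The knob top is at (343,181) against a prediction of (341,180), and the pivot is at (343,92), so they agree within 1–2 mm. The hammer is clear of the sweep. I'll descend around the knob.

{"fn": "apply_moves", "kwargs": {
  "plan": [0.5, 0.95, -1.15, 0, 0.5, 0.95, -1.15, 0, 0, 0, 0, 0]
}}

```text
clock: 15.53
tcp_pos: [0.5734, -0.2961, 0.1842]
orientation: [0.606, 0.346, 0.618, -0.362]
force: [0.2, 0.9, -0.5]
grip_width: 0.0559
```

```bash
python3 - <<'E'
from w import *
P=np.array([.537,-.238]);K=np.array([.5745,-.2998]);r=(K-P)/np.linalg.norm(K-P)
plan(sensors.get_obs(),[*K,.074],[-r[1],r[0]])
E
```

```text
tcp [ 0.5734 -0.2961  0.1842] toolx [-0.025 -0.012 -1.   ] tooly [ 0.867  0.498 -0.028] toolz [ 0.498 -0.867 -0.002]
shift cm [11.01  0.21  0.4 ] yaw deg -1.38 force [ 0.16  0.94 -0.52] w 0.0559 q7 1.08 t 15.5333
```

{"fn": "apply_moves", "kwargs": {
  "plan": [2, 0.1, 0.2, 0, 2, 0.1, 0.2, 0, 2, 0, 0, 0, 2, 0, 0, 0, 1, 0, 0, 0, 0, 0, 0, 0]
}}

```text
clock: 16.03
tcp_pos: [0.5787, -0.288, 0.0911]
orientation: [0.61, 0.342, 0.621, -0.354]
force: [-0.8, 0.9, -0.5]
grip_width: 0.0556
```

```bash
python3 - <<'E'
from w import *
P=np.array([.537,-.238]);K=np.array([.5745,-.2998]);r=(K-P)/np.linalg.norm(K-P)
plan(sensors.get_obs(),[*K,.074],[-r[1],r[0]])
E
```

```text
tcp [ 0.5787 -0.288   0.0911] toolx [-0.022 -0.007 -1.   ] tooly [ 0.857  0.516 -0.023] toolz [ 0.516 -0.857 -0.006]
shift cm [ 1.73 -0.93  0.8 ] yaw deg -0.21 force [-0.79  0.91 -0.48] w 0.0556 q7 1.12 t 16.0333
```

{"fn": "apply_moves", "kwargs": {
  "plan": [0, -0.4, 0.4, 0, 0, -0.4, 0.4, 0, 1, -0.1, 0, 0, 0.6, 0, 0, 0, 0, 0, 0, 0]
}}

```text
clock: 16.45
tcp_pos: [0.5765, -0.3008, 0.0772]
orientation: [0.612, 0.341, 0.62, -0.353]
force: [-0.1, -0.1, 0.5]
grip_width: 0.0556
```

{"fn": "apply_moves", "kwargs": {
  "plan": [0, 0, 0, 0, 0, 0, 0, 0, 0, 0, 0, 0, 0, 0, 0, 0],
  "jaw": 0.25
}}

```text
clock: 16.78
tcp_pos: [0.5768, -0.3016, 0.0779]
orientation: [0.612, 0.342, 0.619, -0.353]
force: [0.1, -0.4, -0.0]
grip_width: 0.0323
```

```bash
cat > lv.py <<'E'
from w import *
P=np.array([.537,-.238]);o=sensors.get_obs();M=ax(o);p=o["tcp_pos"][:2]-P;a=np.arctan2(p[1],p[0]);t=tg(a)
print("ang cw",round(np.arctan2(-.0618,.0375)-a,3),"r",np.hypot(*p).round(4),"z",o["tcp_pos"][2].round(4),"yaw need",np.degrees(np.arctan2(M[1,1],M[0,1])-a-np.pi/2).round(1),"F rad,cw,z",round(o["force"][:2]@rd(a),1),round(-o["force"][:2]@t,1),round(o["force"][2],1),"w",round(o["grip_width"],4),"t",round(o["clock"],2),"q",o["joint_positions"].round(2))
E
python3 lv.py
```

```text
ang cw -0.014 r 0.0751 z 0.0779 yaw need -0.9 F rad,cw,z 0.4 0.1 -0.0 w 0.0323 t 16.78 q [ 0.27  0.7   0.2   1.88 -0.21  0.59  1.14]
```

{"fn": "apply_moves", "kwargs": {
  "plan": [0, -0.5, 0, 0, 0, -0.7, -0.03, 5, 0, -0.7, -0.03, 5, 0, -0.7, -0.03, 5, 0, -0.7, -0.03, 5]
}}

```text
clock: 17.2
tcp_pos: [0.557, -0.308, 0.0786]
orientation: [0.546, 0.45, 0.543, -0.452]
force: [5.5, 0.7, -5.1]
grip_width: 0.0319
```

```bash
python3 lv.py
```

```text
ang cw 0.267 r 0.0728 z 0.0786 yaw need -5.2 F rad,cw,z 0.8 -5.5 -5.1 w 0.0319 t 17.2 q [ 0.24  0.69  0.28  1.92 -0.33  0.57  0.93]
```

{"fn": "apply_moves", "kwargs": {
  "plan": [0, -0.8, 0.1, 2, 0, -0.8, 0.05, 5, 0, -0.8, 0, 5, 0, -0.8, 0, 5, 0, -0.8, 0, 5, 0, -0.8, 0, 5]
}}

```text
clock: 17.7
tcp_pos: [0.5273, -0.3086, 0.0796]
orientation: [0.431, 0.575, 0.41, -0.562]
force: [5.3, -1.7, -4.3]
grip_width: 0.0322
```

```bash
python3 lv.py
```

```text
ang cw 0.682 r 0.0713 z 0.0796 yaw need -9.1 F rad,cw,z 1.0 -5.5 -4.3 w 0.0322 t 17.7 q [ 0.19  0.68  0.38  2.01 -0.5   0.51  0.64]
```

{"fn": "apply_moves", "kwargs": {
  "plan": [0.05, -0.8, 0.15, 2, 0.05, -0.8, 0.1, 4, 0, -0.8, 0.05, 4, 0, -0.7, 0.05, 4]
}}

```text
clock: 18.03
tcp_pos: [0.5099, -0.3038, 0.0803]
orientation: [0.364, 0.629, 0.328, -0.603]
force: [5.8, -1.4, -4.8]
grip_width: 0.0324
```

```bash
python3 lv.py
```

```text
ang cw 0.936 r 0.0711 z 0.0803 yaw need -9.1 F rad,cw,z -0.9 -5.9 -4.8 w 0.0324 t 18.03 q [ 0.17  0.66  0.42  2.06 -0.6   0.47  0.49]
```

{"fn": "apply_moves", "kwargs": {
  "plan": [0.1, -0.6, 0.1, 2, 0.1, -0.6, 0.1, 3]
}}

```text
clock: 18.2
tcp_pos: [0.5071, -0.302, 0.08]
orientation: [0.34, 0.648, 0.295, -0.614]
force: [6.5, -1.9, -0.8]
grip_width: 0.0319
```

{"fn": "apply_moves", "kwargs": {
  "plan": [0, -0.5, 0.05, 2]
}}

```text
clock: 18.28
tcp_pos: [0.5067, -0.3014, 0.0807]
orientation: [0.331, 0.655, 0.281, -0.618]
force: [6.0, -3.5, -4.5]
grip_width: 0.032
```

{"fn": "apply_moves", "kwargs": {
  "plan": [0, -0.5, 0.05, 1]
}}

```text
clock: 18.37
tcp_pos: [0.5065, -0.3014, 0.0816]
orientation: [0.329, 0.66, 0.272, -0.619]
force: [5.4, -4.5, -4.6]
grip_width: 0.0317
```

```bash
python3 lv.py
```

```text
ang cw 0.993 r 0.0703 z 0.0816 yaw need -14.0 F rad,cw,z 1.7 -6.8 -4.6 w 0.0317 t 18.37 q [ 0.15  0.65  0.43  2.1  -0.67  0.42  0.41]
```

{"fn": "apply_moves", "kwargs": {
  "plan": [0.1, -1, 0.2, -3]
}}

```text
clock: 18.45
tcp_pos: [0.5031, -0.3012, 0.0813]
orientation: [0.351, 0.652, 0.283, -0.61]
force: [5.5, -7.6, -2.6]
grip_width: 0.0319
```

{"fn": "apply_moves", "kwargs": {
  "plan": [0.1, -1, 0.2, -3]
}}

```text
clock: 18.53
tcp_pos: [0.5017, -0.3019, 0.0815]
orientation: [0.375, 0.643, 0.294, -0.599]
force: [16.0, -5.6, -10.7]
grip_width: 0.032
```

{"fn": "apply_moves", "kwargs": {
  "plan": [0.1, -1, 0.2, -2]
}}

```text
clock: 18.62
tcp_pos: [0.5013, -0.303, 0.0818]
orientation: [0.393, 0.638, 0.299, -0.591]
force: [14.3, -5.2, -6.7]
grip_width: 0.0315
```

```bash
python3 lv.py
```

```text
ang cw 1.048 r 0.0741 z 0.0818 yaw need -2.4 F rad,cw,z -2.3 -15.1 -6.7 w 0.0315 t 18.62 q [ 0.2   0.63  0.36  2.14 -0.65  0.32  0.54]
```

{"fn": "apply_moves", "kwargs": {
  "plan": [0, -1.2, 0, 0, 0, -1.2, 0, 0]
}}

```text
clock: 18.78
tcp_pos: [0.5008, -0.3036, 0.0844]
orientation: [0.409, 0.642, 0.284, -0.584]
force: [14.6, -6.3, -7.4]
grip_width: 0.0322
```

```bash
python3 lv.py
```

```text
ang cw 1.05 r 0.075 z 0.0844 yaw need -2.0 F rad,cw,z -1.6 -15.9 -7.4 w 0.0322 t 18.78 q [ 0.22  0.61  0.32  2.17 -0.67  0.24  0.57]
```

{"fn": "apply_moves", "kwargs": {
  "plan": [0, 0.5, 0, 0, 0, 0.2, 0, 0, 0, 0, 0, 0],
  "jaw": 0.05
}}

```text
clock: 19.03
tcp_pos: [0.5096, -0.3092, 0.088]
orientation: [0.411, 0.643, 0.282, -0.582]
force: [-1.2, -0.5, -0.7]
grip_width: 0.0408
```

```bash
python3 lv.py
```

```text
ang cw 0.912 r 0.0763 z 0.088 yaw need -9.9 F rad,cw,z 0.9 0.9 -0.7 w 0.0408 t 19.03 q [ 0.21  0.61  0.33  2.15 -0.67  0.26  0.56]
```

{"fn": "apply_moves", "kwargs": {
  "plan": [-0.5, -0.3, 0, 0, -1.5, 0, 0, 0, -3, 0, 0, 0, -3, 0, 0, 0, -3, 0, 0, 0, -3, 0, 0, 0]
}}

```text
clock: 19.53
tcp_pos: [0.4719, -0.2863, 0.2208]
orientation: [0.401, 0.639, 0.29, -0.589]
force: [1.0, -0.0, 0.5]
grip_width: 0.0405
```

```bash
python3 - <<'E'
from w import *
o,s=wrist("w7");t=viewer.snapshot("top");sc=viewer.snapshot("scene")
P=np.array([.537,-.238]);a=np.arctan2(-.0618,.0375)
for k in(0,.9,1.0,1.05):print(k,pix(np.array([*(P+.075*rd(a-k)),.097]),s).round(1))
print("P",pix(np.array([*P,.078]),s),o["tcp_pos"],ax(o)[:,0])
cv2.imwrite("pics/fin.png",np.vstack([s["pixels"][:300],cv2.resize(t["pixels"],(480,300))[:, :,:] if 0 else cv2.resize(np.hstack([t["pixels"][80:320,180:500],sc["pixels"][80:320,150:470]]),(640,240))]))
E
```

```text
0 [397.  149.9]
0.9 [342.1 191.9]
1.0 [334.5 193.3]
1.05 [330.7 193.8]
P [324.5623718  111.08155328] [ 0.4719154  -0.28629015  0.22078084] [ 0.13777728 -0.10153667 -0.98524501]
```

View pics/fin.png

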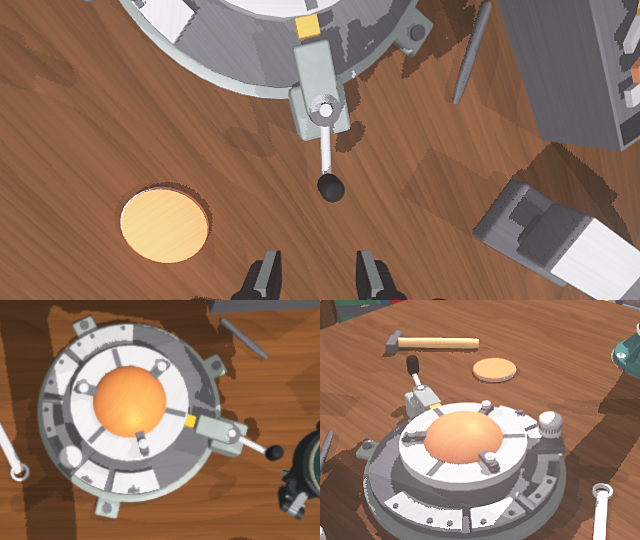

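The wrist view shows the knob at (330,188) and the pivot at (325.5,110). The bearing matches the predicted stop position at 1.05 rad (330.7,194), not 0.9 (342,192). The dish and the tools are undisturbed. Last check is the pin height after clamping.

```bash
python3 - <<'E'
from w import *
s=viewer.snapshot("scene");t=viewer.snapshot("top");im=[]
for n,q,org in(("scene",s,(345,170)),("top",t,(220,205))):
  c=cv2.resize(q["pixels"][org[1]:org[1]+60,org[0]:org[0]+60],None,fx=6,fy=6,interpolation=cv2.INTER_CUBIC)
  for z,col in((.105,(0,255,0)),(.112,(0,0,255))):
    e=np.array([(pix(np.array([*(C+.135*rd(1.407+.925)+.018*rd(k)),z]),q)-org)*6+3 for k in np.arange(0,6.4,.1)]).astype(int)
    cv2.polylines(c,[e],True,col,1)
  im.append(c)
cv2.imwrite("pics/fin2.png",np.hstack(im))
E
```

```text
(no output)
```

View pics/fin2.png

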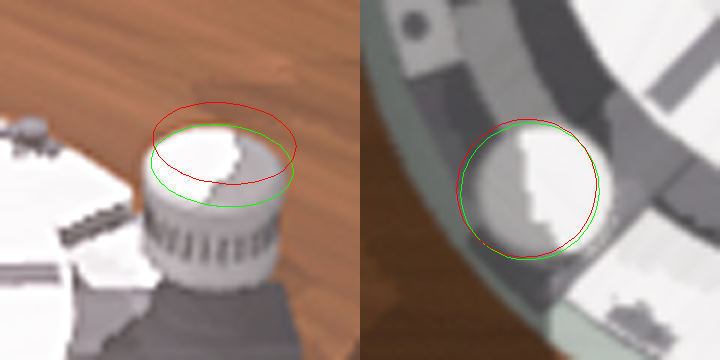

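The ring's top rim lies on the green (home) ellipse rather than the red (riding) one, so the pin is still home. I'm handing in.

```bash
python3 -c "
from cell import job_done,sensors
print(sensors.get_obs()['force']);print(job_done())"
```

```text
[ 0.64529195 -0.10825948 -0.59017334]
the job is handed in; nothing more can be done
None
```

The table is at its next station with the pin home and the clamp lever over at its stop. I handed the job in at about 20 s of the 58 s allowed, with the gripper clear.

**What I did:**
- **Index:** I gripped the ring, lifted it about 12 mm and swung the table anticlockwise. I released the pin on the track just short of the notch and nudged the table until the pin dropped, at about 0.93 rad.
- **Clamp:** I then pushed the lever clockwise until it stopped against about 15 N, at about 1.05 rad.

**Last checks:**
- **Pin:** after clamping, the scene camera showed the ring at home height, not the 7 mm higher riding height. The unwanted notch is still free, further on.
- **Lever:** the wrist camera showed the knob at the bearing predicted for the stop.
- **Tools:** nothing else on the bench looked disturbed, though I only checked this by eye.

**What disagreed:**
- **First release:** I let the pin down a little early, at about 0.76 rad, and it stalled at about 5 N. I suspected a step between two plates, so I re-lifted it past that spot. The same resistance later on suggests it may have been plain track friction.
- **Notch angle:** my picture estimate was 0.91 rad, about 0.02 below where the pin dropped. In the final pictures the ring sat about 1.5 mm off my overlay drawn for 0.925 rad, within the calibration and play.
- **Grip reading:** the gripper read 34.5 mm on the 36 mm ring, which I could not explain.
- **Pin force:** I could not measure it directly. The highest sideways push I read at the wrist with the pin down was about 8 N.

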